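# Lever up the heavy converter cover for inspection

## Robot

A 6-joint arm with a two-finger parallel gripper is mounted at the origin on the work surface. World frame = base frame: x ahead of the robot, y to its left, z up, the work surface at z = 0. Lengths are in m, angles in rad, forces in N, time in s.
With the tool pointing down it reaches from about 0.35 to 0.975 m from the base axis. Payload 4.9 kg.
Tool frame: the origin (TCP) lies at the very end of the fingers, on their centre line; the grasp point (between the pads) lies 19 mm behind it; z points along the fingers, y is the direction in which the jaws open and shut (so a half turn about z gives the same grasp; the last joint's range is limited). The gripper opens to 85 mm and grips with 20 to 120 N. Pads are 22 mm wide; open, the fingers measure 114 mm over their backs; the gripper's body (76 mm by 85 mm) begins 54 mm behind the grasp point. The pads swing forward as they close: fully open they stand 13 mm farther back than shut.
Start: joints at [-1.447, 0.053, 1.613, -0, 1.476, -0.119], TCP at [0.15, -0.607, 0.231] pointing down, gripper open.
Joint ranges: [-3.01, 3.01], [-1.01, 2.22], [0.06, 2.58], [-1.02, 4.17], [0.09, 2.62], [-3.14, 3.14]. Speed limits (rad/s): [2.57, 2.57, 3.14, 3.14, 3.14, 3.14].

## Interface

Orientations are given as a unit quaternion [w, x, y, z].
In Python, from plant import state, eyes, job_done gives the robot as it stands.
- The arm moves only by the tool apply_moves, never from a script. Its argument "commands" is a list of rows, each an object with "linear": the shift along the tool's x, y, z in m, a list of three; "delta_rot": the turn, a rotation vector about the tool's x, y, z in degrees, a list of three; "fingers": the closure in counts, from 0 (fully open) to 255 (shut). In form: [{"linear": [x, y, z], "delta_rot": [wx, wy, wz], "fingers": fingers}, ...]. A call has exactly 8 rows; each row is the pose to reach, as a shift and turn from the pose commanded when the call began, along the tool's axes at that moment; what a row does not reach only later rows make up. A row lasts 1/10 s, in which the tool goes at most 50 mm and 8.59 degrees, less where a joint would pass 70% of its speed; a pose out of reach is approached as far as the arm can. A call with a gripper value outside its range is refused whole. The fingers move at their own pace and stop on an object; the grip force is fixed at half the most. Time passes only in rows, so rows that repeat a pose let the fingers close, or fill a call up. It gives the time, the measured TCP pose, the force and the opening at its end, in the units of the state.
- state(): the state, without advancing time (a new reading comes with each control period).
- eyes.grab_frame(name): name is "scene" or "top" or "wrist"; returns the picture (420x560x3 uint8, red, green, blue); there is no depth.
- eyes.camera_params(name): a dict with "fx", "fy", "cx", "cy" (pixels), "k1" (the pictures are not rectified: a ray, as slopes to the right and down, at radius r is drawn at 1 + k1 r^2 times it, then the intrinsics apply), "position" and "rotation" of the camera in the world; the wrist camera has in their place "T_tool_cam" (4x4, takes a point from camera to tool coordinates, whose origin is the TCP and whose axes are the flange's). Camera axes: x right, y down, z forward; pixel columns grow to the right and rows downward; lengths in m; the calibration is good to about 2 mm. A picture is of the moment at which its call begins: read the wrist's pose just before it. camera_params takes no time and is no camera call.
- job_done(): hands the job in, once; it reports no verdict.
The state is a dict: "time": time; "joint_pos": joint angles; "joint_vel": joint speeds; "joint_efforts": joint torques, N m; "tool_pos": TCP position; "tool_rot": TCP orientation; "contact_force": force on the tool from outside, world axes, zero at the start; "ft_torque": the same for the moment, N m; "gripper_width": opening from 0.0 (shut) to 1.0 (fully open).
Only numpy, scipy, OpenCV 4.12 (cv2) and the standard library are available. Lean on these libraries where they do the work, as an engineer would, in place of code of your own. Each camera call takes 0.05 s, during which the arm holds its last target.

## Task

Press down the blue pedal plate at the long end of the resting lever with your fingertips, so that its short end smoothly lifts the heavy orange cover until the black pointer on the cover's edge is level with the yellow collar on the gauge post. Finish while still holding the pedal down, with the cover kept there by the lever alone. Grasp and lift nothing, do not touch the cover, do not let it fly up or drop, and leave the collar and everything lying around where it is.

Things in the scene. Friction and masses are not known exactly. Their poses are not given: they have to be found in the camera images.
- fixture: fixed grey converter case with lever stand and gauge post; place and yaw vary. Origin: on the table under the lever's pin; own y along the lever from case to pedal, z up. Case 240 mm (x) by 230 mm (y), 75 mm high, from y = -330 to -100 mm. Blue cheeks, 100 mm high, at x = +-45 mm beside the pin. Gauge post 10 mm round, 175 mm high, at x = +168, y = -80 mm
- lever: loose steel lever, 0.4 kg, bar 22 mm wide, 10 mm thick. Origin: middle of its cross pin (12 mm round, 80 mm long), which lies in two open notches of the stand and is the pivot. At the start its axes match the fixture's, the bar itself pitched 0.25 rad, pedal end up. Pin to pedal middle 190 mm; pin to the 24 mm black roller under the cover's lip 80 mm. Turns about the fixture's x
- lever_pad (a point): middle of the upper face of the blue pedal plate (96 mm across the lever, 56 mm along it, 8 mm thick) at the lever's long end; about 140 mm above the table at the start, 45 to 105 mm when the pointer is at the collar. It takes about 3 to 7 N; 2.4 mm of pedal travel lifts the pointer about 1 mm
- lever_pin (a point): middle of the lever's pin (moves with the lever)
- cradle (a point): the fixed point between the stand's notches where the pin's middle belongs, 83 mm above the table
- cover: heavy orange steel cover, 1.8 to 2.9 kg, 250 mm wide, 268 mm from hinge to lip, 4 mm thick, with a steel block on top. Origin: on its hinge, at the far end of the case from the lever. It rests shut and level, underside 75 mm above the table, and turns freely upward about the fixture's x; unsupported it falls shut
- cover_mark (a point): tip of the black pointer (14 mm wide, 30 mm long) at the +x end of the cover's lip, beside the gauge post; 77 mm above the table when the cover is shut
- collar_mid (a point): middle of the yellow collar (22 mm across, 14 mm tall, its z upright) on the gauge post; the collar sits stiffly at a height that differs from run to run, 96 to 119 mm above the table (19 to 42 mm above the pointer at rest)
- spool: bystander: small metal reel, 52 mm across, 40 mm tall, standing; origin at its underside
- screwdriver: bystander: red-handled screwdriver lying on the table
- jar: bystander: small jar with yellow lid, 52 mm across, 60 mm tall; origin at its underside
- capacitor: bystander: black can capacitor, 34 mm across, 52 mm tall, standing; origin at its underside
- torch: bystander: black and blue torch, 54 mm across, 150 mm tall, standing; origin at its underside
- parts_tray: bystander: open red tray 120 x 160 x 40 mm; origin at its underside
- mug: bystander: blue mug, 80 mm across, 90 mm tall; origin at its underside

How it is judged:
On the way:
1. the pressed lever lifts the cover off the case (distance of cover_mark from where it was at the start of the episode above 0.006 m and contact force between the fingers and lever above 0.5 N and contact force between lever and cover above 5 N), for 0.2 s.
At the end, for the whole second after the job is handed in: the pointer's tip is level with the yellow collar (within 7 mm of its middle in height) and steady; the fingers still press the pedal, the lever's pin lies in its notches (within 8 mm) and the lever alone carries the cover, through the last second (z of cover_mark in the frame of collar_mid between -0.007 and 0.007 m and contact force between the fingers and lever above 0.5 N and contact force between lever and cover above 5 N and distance between lever_pin and cradle below 0.008 m and angular speed of cover below 0.1 rad/s); the arm keeps its last pose, push and grip.
It fails at once if the robot touches the cover (contact force between any of the arm, the fingers and cover above 0.5 N).
It fails at once if the lever is lifted out of its notches (distance between lever_pin and cradle above 0.015 m).
It fails at once if the cover flies up or drops (turns faster than 1 rad/s) (angular speed of cover above 1 rad/s).
It fails at once if the collar is shifted by more than 5 mm (distance of collar_mid from where it was at the start of the episode above 0.005 m).
It fails at once if a bystander is moved by more than 20 mm (distance of any of spool, screwdriver, jar, capacitor, torch, parts_tray, mug from where it was at the start of the episode above 0.02 m).
It also fails if it takes over 32 s, if anything falls off the work surface, if the arm or the gripper's body presses on something with over 40 N, if the wrist force passes 120 N, or if a joint passes its speed limit or range.

## Working session

There is one attempt and no reset: what is moved stays moved. The work goes in short steps, Python scripts to look and compute and a tool call to move; the robot and the scene stay as the last step left them, time stands still between calls to the robot, and variables do not carry over. Pictures are saved under pics/ and viewed, and the job is handed in when it is done.

Besides the shell and the picture viewer there is one more tool, called after ">>>" by a JSON object that holds its "api" and its "payload". apply_moves: Moves the arm, as the interface text tells. Its arguments: {"type":"object","properties":{"commands":{"type":"array","items":{"type":"object","properties":{"linear":{"type":"array","items":{"type":"number"}},"delta_rot":{"type":"array","items":{"type":"number"}},"fingers":{"type":"number"}}}}},"required":["commands"]}

```bash
ls; mkdir -p pics; python3 - <<'E'
from plant import state, eyes
import cv2
print(state())
for n in("scene","top","wrist"):
    im=eyes.grab_frame(n); cv2.imwrite(f"pics/{n}0.png",im[:,:,::-1]); print(n,eyes.camera_params(n))
E
```

```text
pics
{'time': 0.0, 'joint_pos': array([-1.44700851e+00,  5.33538075e-02,  1.61430828e+00, -1.49247828e-05,
        1.47596905e+00, -1.19022617e-01]), 'joint_vel': array([-3.08481088e-04,  5.50748466e-04,  3.70848787e-04, -7.23277026e-04,
       -7.15249189e-05,  2.89585578e-04]), 'joint_efforts': array([-1.03990922e-03, -3.93674505e+01, -3.70182145e+01, -2.02538636e-04,
        7.09277650e-03, -3.93744642e-06]), 'tool_pos': array([ 0.15017512, -0.60604989,  0.23005636]), 'tool_rot': array([-1.01922400e-03,  9.92638832e-01,  1.21107847e-01, -9.85657091e-06]), 'contact_force': array([-0.10765214, -0.49736002,  0.24824056]), 'ft_torque': array([-0.05050268, -0.01316997,  0.00642211]), 'gripper_width': 0.9996339315545425}
scene {'fx': 396.57983141036755, 'fy': 396.57983141036755, 'cx': 279.34987263234683, 'cy': 214.2119010073457, 'k1': -0.04744197275090804, 'position': array([ 1.26279333, -0.1404494 ,  1.15360564]), 'rotation': array([-0.21799535,  0.71237807,  0.63713962, -0.19760724])}
top {'fx': 383.3701290273307, 'fy': 383.3701290273307, 'cx': 274.9372640699721, 'cy': 203.5285479178893, 'k1': -0.0022347823510995533, 'position': array([ 0.47526791, -0.05640119,  1.29752357]), 'rotation': array([-0.02979823,  0.71288882, -0.70025248,  0.02341075])}
wrist {'fx': 361.4407501431946, 'fy': 361.4407501431946, 'cx': 275.51403305737995, 'cy': 212.18885201657483, 'k1': -0.04099059786834682, 'T_tool_cam': array([[-9.11842221e-04, -9.47843785e-01, -3.18733945e-01,
         8.13672020e-02],
       [ 9.99999579e-01, -8.33095178e-04, -3.83384805e-04,
         3.93647512e-04],
       [ 9.78531922e-05, -3.18734161e-01,  9.47844146e-01,
        -1.41385926e-01],
       [ 0.00000000e+00,  0.00000000e+00,  0.00000000e+00,
         1.00000000e+00]])}
```

View pics/scene0.png

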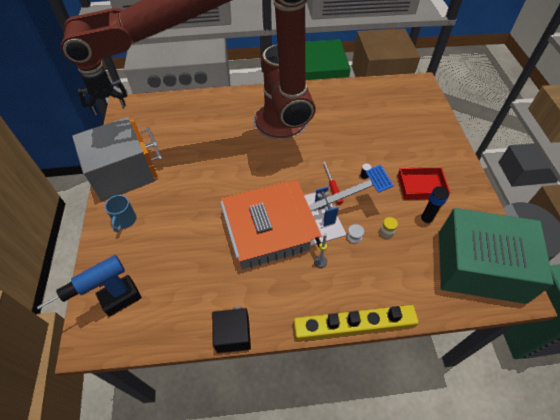

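View pics/top0.png

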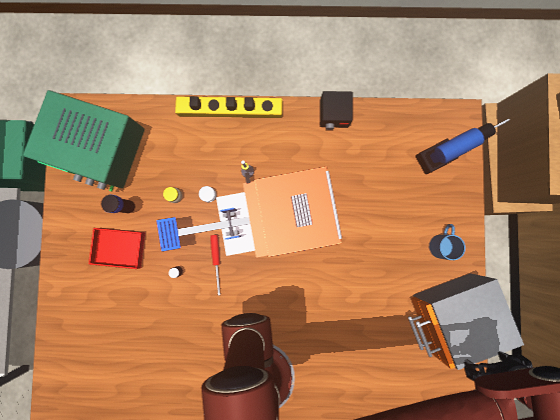

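View pics/wrist0.png

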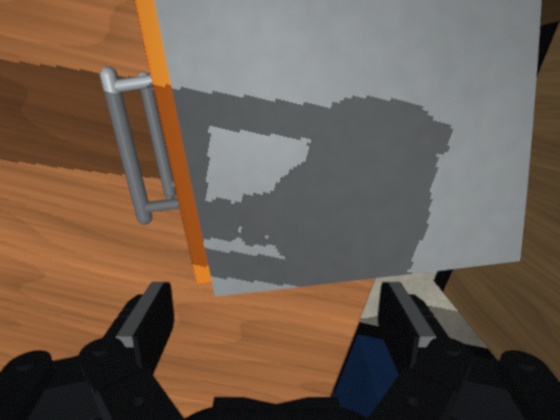

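```bash
cat > h.py <<'E'
import numpy as np, cv2
from scipy.spatial.transform import Rotation as R
from plant import state, eyes
def pose(n,st=None):
    p=eyes.camera_params(n)
    if n=="wrist":
        st=st or state(); T=np.eye(4); T[:3,:3]=R.from_quat(st['tool_rot'],scalar_first=True).as_matrix(); T[:3,3]=st['tool_pos']
        T=T@p['T_tool_cam']; return p,T[:3,:3],T[:3,3]
    return p,R.from_quat(p['rotation'],scalar_first=True).as_matrix(),p['position']
def ray(n,uv,st=None):
    p,Rm,o=pose(n,st); K=np.array([[p['fx'],0,p['cx']],[0,p['fy'],p['cy']],[0,0,1.]])
    # r is of undistorted slopes: x_d = x(1+k r^2)
    q=cv2.undistortPoints(np.array(uv,float).reshape(1,1,2),K,np.array([p['k1'],0,0,0,0]))[0,0]
    d=Rm@np.array([q[0],q[1],1]); return o,d/np.linalg.norm(d)
def plane(n,uv,z,st=None):
    o,d=ray(n,uv,st); return o+d*(z-o[2])/d[2]
def tri(*rs):
    A=sum(np.eye(3)-np.outer(d,d) for o,d in rs); b=sum((np.eye(3)-np.outer(d,d))@o for o,d in rs)
    x=np.linalg.solve(A,b); return x,[np.linalg.norm(np.cross(x-o,d)) for o,d in rs]
def proj(n,P,st=None):
    p,Rm,o=pose(n,st); K=np.array([[p['fx'],0,p['cx']],[0,p['fy'],p['cy']],[0,0,1.]])
    r=Rm.T; t=-r@o
    return cv2.projectPoints(np.array(P,float).reshape(-1,1,3),cv2.Rodrigues(r)[0],t,K,np.array([p['k1'],0,0,0,0]))[0][:,0]
E
python3 - <<'E'
from h import *
def cent(n,lo,hi,box):
    im=cv2.imread(f"pics/{n}0.png"); h=cv2.cvtColor(im,cv2.COLOR_BGR2HSV); m=cv2.inRange(h,lo,hi)
    x0,y0,x1,y1=box; mm=np.zeros_like(m); mm[y0:y1,x0:x1]=m[y0:y1,x0:x1]
    ys,xs=np.nonzero(mm); print(n,len(xs),xs.min(),xs.max(),ys.min(),ys.max()); return xs.mean(),ys.mean(),mm
out={}
for n,b in(("scene",(355,155,400,200)),("top",(150,210,185,258))):
    x,y,m=cent(n,(100,120,60),(125,255,255),b); c=max(cv2.findContours(m,0,2)[0],key=cv2.contourArea)
    r=cv2.minAreaRect(c); print(r); out[n]=ray(n,r[0])
print("pad",tri(*out.values()))
for n,b in(("scene",(312,232,332,256)),("top",(235,155,258,185))):
    x,y,m=cent(n,(22,120,80),(35,255,255),b); print(x,y); out[n]=ray(n,(x,y))
print("collar",tri(*out.values()))
for n,(x0,y0,x1,y1) in dict(scene=(290,150,400,275),top=(150,150,260,260)).items():
    im=cv2.imread(f"pics/{n}0.png")[y0:y1,x0:x1]; cv2.imwrite(f"pics/{n}_c.png",cv2.resize(im,None,fx=4.7,fy=4.7,interpolation=cv2.INTER_CUBIC))
E
```

```text
scene 398 365 392 165 191
((378.8076477050781, 177.9615478515625), (26.902956008911133, 16.36365509033203), 56.30992889404297)
top 542 157 179 217 250
((168.1216278076172, 233.729736328125), (31.071407318115234, 18.741485595703125), 80.53767395019531)
pad (array([0.465316  , 0.27692751, 0.13383786]), [np.float64(0.00032346893557059185), np.float64(0.00032346893557052767)])
scene 37 319 326 243 250
322.4054054054054 246.48648648648648
top 28 241 248 163 169
244.57142857142858 166.5
collar (array([0.6814399 , 0.05286942, 0.0970964 ]), [np.float64(0.0006606054448447439), np.float64(0.0006606054448447608)])
```

View pics/scene_c.png

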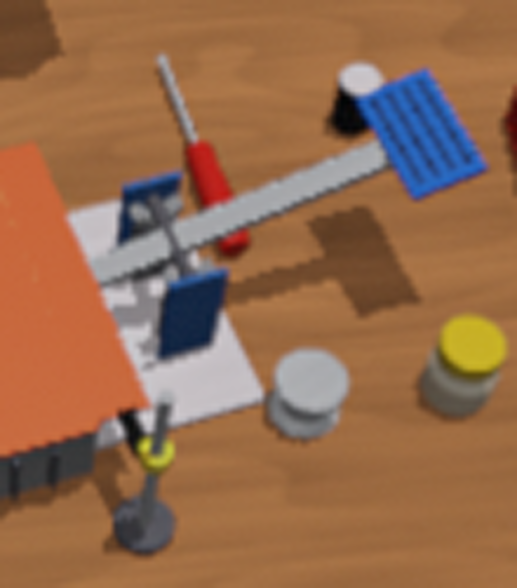

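View pics/top_c.png

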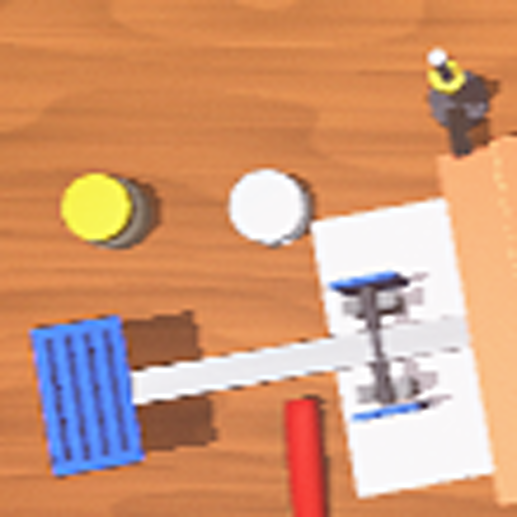

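```bash
python3 - <<'E'
from h import *
st=state(); M=R.from_quat(st['tool_rot'],scalar_first=True).as_matrix()
p=st['tool_pos']
for w in [(.15,-.606,.30),(.45,-.45,.33),(.60,-.12,.25)]: print((M.T@(np.array(w)-p)).round(3))
print(proj("top",[(.6814,.0529,.1),(.60,-.12,.2),(.45,-.45,.33)]))
E
```

```text
[-0.   -0.   -0.07]
[ 0.329 -0.08  -0.099]
[ 0.553 -0.364 -0.019]
[[244.68861655 166.387668  ]
 [301.01030738 189.40797491]
 [435.22632326 245.45057802]]
```

>>> {"api": "apply_moves", "payload": {"commands": [{"linear":[0,0,-0.04],"delta_rot":[0,0,0],"fingers":255},{"linear":[0.01,0,-0.075],"delta_rot":[0,0,0],"fingers":255},{"linear":[0.05,-0.01,-0.095],"delta_rot":[0,0,0],"fingers":255},{"linear":[0.095,-0.02,-0.1],"delta_rot":[0,0,0],"fingers":255},{"linear":[0.14,-0.03,-0.1],"delta_rot":[0,0,0],"fingers":255},{"linear":[0.185,-0.042,-0.1],"delta_rot":[0,0,0],"fingers":255},{"linear":[0.23,-0.055,-0.1],"delta_rot":[0,0,0],"fingers":255},{"linear":[0.27,-0.068,-0.1],"delta_rot":[0,0,0],"fingers":255}]}}

```text
time: 0.95
tool_pos: [0.3976, -0.4743, 0.3309]
tool_rot: [-0.0, 0.993, 0.121, -0.0]
contact_force: [-0.4, 0.3, -0.3]
gripper_width: -0.001
```

>>> {"api": "apply_moves", "payload": {"commands": [{"linear":[0.035,-0.03,0],"delta_rot":[0,0,0],"fingers":255},{"linear":[0.07,-0.062,0],"delta_rot":[0,0,0],"fingers":255},{"linear":[0.105,-0.095,0],"delta_rot":[0,0,0],"fingers":255},{"linear":[0.14,-0.13,0.01],"delta_rot":[0,0,0],"fingers":255},{"linear":[0.175,-0.165,0.02],"delta_rot":[0,0,0],"fingers":255},{"linear":[0.21,-0.197,0.035],"delta_rot":[0,0,0],"fingers":255},{"linear":[0.24,-0.225,0.055],"delta_rot":[0,0,0],"fingers":255},{"linear":[0.26,-0.25,0.08],"delta_rot":[0,0,0],"fingers":255}]}}

```text
time: 1.75
tool_pos: [0.5898, -0.1684, 0.2513]
tool_rot: [0.0, 0.993, 0.122, 0.001]
contact_force: [0.6, -0.4, 0.1]
gripper_width: 0.002
```

```bash
python3 - <<'E'
from h import *
import json
st=state(); print(st['tool_pos'],st['joint_vel'].round(2))
cv2.imwrite("pics/w1.png",eyes.grab_frame("wrist")[:,:,::-1])
np.save("w1.npy",np.r_[st['tool_pos'],st['tool_rot']])
E
```

```text
[ 0.58977694 -0.16838274  0.25131023] [ 0.51  0.21  0.22 -0.01 -0.41  0.51]
```

View pics/w1.png

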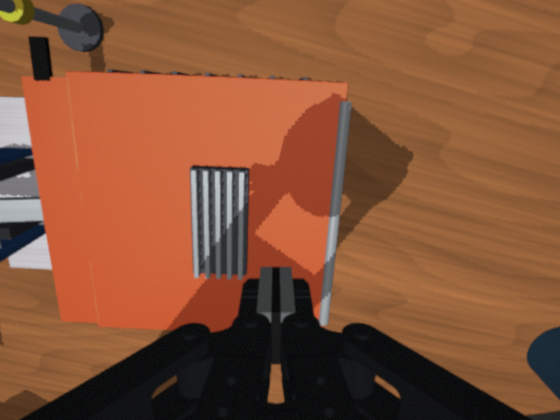

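>>> {"api": "apply_moves", "payload": {"commands": [{"linear":[0.02,-0.015,0],"delta_rot":[0,0,0],"fingers":255},{"linear":[0.035,-0.03,0],"delta_rot":[0,0,0],"fingers":255},{"linear":[0.045,-0.04,0],"delta_rot":[0,0,0],"fingers":255},{"linear":[0.05,-0.045,0],"delta_rot":[0,0,0],"fingers":255},{"linear":[0.05,-0.045,0],"delta_rot":[0,0,0],"fingers":255},{"linear":[0.05,-0.045,0],"delta_rot":[0,0,0],"fingers":255},{"linear":[0.05,-0.045,0],"delta_rot":[0,0,0],"fingers":255},{"linear":[0.05,-0.045,0],"delta_rot":[0,0,0],"fingers":255}]}}

```text
time: 2.6
tool_pos: [0.6257, -0.1155, 0.2514]
tool_rot: [0.0, 0.993, 0.121, 0.0]
contact_force: [-0.5, 0.6, -1.0]
gripper_width: -0.002
```

```bash
python3 - <<'E'
from h import *
import json
st=state(); print(st['tool_pos'],st['joint_vel'].round(2))
im=eyes.grab_frame("wrist")[:,:,::-1]; cv2.imwrite("pics/w2.png",im)
np.save("w2.npy",np.r_[st['tool_pos'],st['tool_rot']])
cv2.imwrite("pics/w2c.png",cv2.resize(im[0:150,0:200],None,fx=4,fy=4,interpolation=cv2.INTER_CUBIC))
E
```

```text
[ 0.62570888 -0.11554715  0.25140908] [ 0.  0. -0.  0. -0.  0.]
```

View pics/w2c.png

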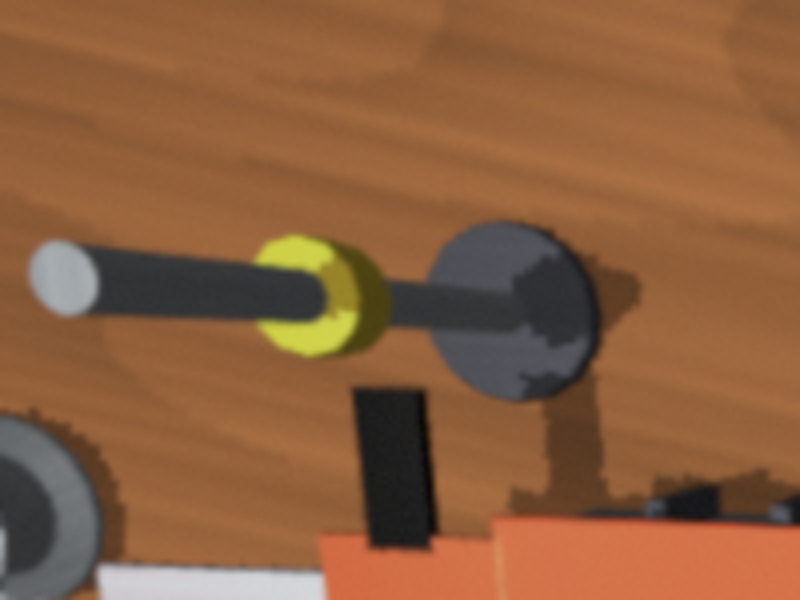

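```bash
python3 - <<'E'
from h import *
a=np.load("w2.npy"); st=dict(tool_pos=a[:3],tool_rot=a[3:])
P=lambda x,y,z: plane("wrist",((x-1.5)/4,(y-1.5)/4),z,st)
top=P(65,278,.175); print("posttop",top)
im=cv2.imread("pics/w2.png")
for zt in np.arange(.100,.131,.004):
    print(round(zt,3),P(305,297,zt).round(4), "diam",np.linalg.norm(P(298,236,zt)-P(310,357,zt)).round(4))
print("base",P(513,310,.01))
print("pointer",P(388,390,.077),P(400,547,.077))
o,d=ray("wrist",((305-1.5)/4,(297-1.5)/4),st)
# scene: collar center
print("scene post top proj",proj("scene",top), [proj("scene",[top[0],top[1],z]).round(1).tolist() for z in (.096,.1,.105,.11,.115)])
E
```

```text
posttop [0.68242192 0.05203711 0.175     ]
0.1 [0.6817 0.0562 0.1   ] diam 0.0221
0.104 [0.682  0.0541 0.104 ] diam 0.0218
0.108 [0.6823 0.0521 0.108 ] diam 0.0215
0.112 [0.6826 0.05   0.112 ] diam 0.0212
0.116 [0.6829 0.0479 0.116 ] diam 0.0209
0.12 [0.6832 0.0458 0.12  ] diam 0.0206
0.124 [0.6836 0.0437 0.124 ] diam 0.0203
0.128 [0.6839 0.0416 0.128 ] diam 0.02
base [0.68338321 0.05094038 0.01      ]
pointer [0.66514134 0.04924065 0.077     ] [0.63277298 0.04354398 0.077     ]
scene post top proj [[324.73580529 233.4572082 ]] [[[322.4, 247.0]], [[322.5, 246.3]], [[322.6, 245.5]], [[322.8, 244.7]], [[322.9, 243.8]]]
```

```bash
python3 - <<'E'
from h import *
st=state(); M=R.from_quat(st['tool_rot'],scalar_first=True).as_matrix()
for w in [(.465,.277,.165),(.465,.277,.140)]: print((M.T@(np.array(w)-st['tool_pos'])).round(4))
c,s=np.cos(np.radians(11.25)),np.sin(np.radians(11.25))
print("fixture y in tool",(M.T@np.array([-s,c,0])).round(3))
F=np.array([.465,.277])-.182*np.array([-s,c]); print("pin",F, "pin proj",proj("top",[*F,.083]))
E
```

```text
[-0.062  -0.4196  0.0863]
[-0.062  -0.4196  0.1113]
fixture y in tool [ 0.046 -0.999 -0.   ]
pin [0.50050644 0.09849708] pin proj [[229.39868725 223.58719552]]
```

>>> {"api": "apply_moves", "payload": {"commands": [{"linear":[-0.004,-0.03,-0.01],"delta_rot":[0,0,0],"fingers":255},{"linear":[-0.01,-0.075,-0.02],"delta_rot":[0,0,0],"fingers":255},{"linear":[-0.018,-0.12,-0.02],"delta_rot":[0,0,0],"fingers":255},{"linear":[-0.025,-0.165,-0.02],"delta_rot":[0,0,0],"fingers":255},{"linear":[-0.032,-0.21,-0.02],"delta_rot":[0,0,0],"fingers":255},{"linear":[-0.039,-0.255,-0.02],"delta_rot":[0,0,0],"fingers":255},{"linear":[-0.045,-0.3,-0.01],"delta_rot":[0,0,0],"fingers":255},{"linear":[-0.052,-0.345,0],"delta_rot":[0,0,0],"fingers":255}]}}

```text
time: 3.45
tool_pos: [0.492, 0.2088, 0.2519]
tool_rot: [-0.0, 0.993, 0.121, 0.001]
contact_force: [-0.0, 1.0, -0.8]
gripper_width: 0.0
```

>>> {"api": "apply_moves", "payload": {"commands": [{"linear":[-0.005,-0.035,0.02],"delta_rot":[0,0,0],"fingers":255},{"linear":[-0.008,-0.06,0.04],"delta_rot":[0,0,0],"fingers":255},{"linear":[-0.01,-0.075,0.06],"delta_rot":[0,0,0],"fingers":255},{"linear":[-0.01,-0.075,0.075],"delta_rot":[0,0,0],"fingers":255},{"linear":[-0.01,-0.075,0.08],"delta_rot":[0,0,0],"fingers":255},{"linear":[-0.01,-0.075,0.08],"delta_rot":[0,0,0],"fingers":255},{"linear":[-0.01,-0.075,0.08],"delta_rot":[0,0,0],"fingers":255},{"linear":[-0.01,-0.075,0.08],"delta_rot":[0,0,0],"fingers":255}]}}

```text
time: 4.25
tool_pos: [0.466, 0.2775, 0.1727]
tool_rot: [-0.0, 0.993, 0.12, 0.001]
contact_force: [0.6, 0.6, 0.1]
gripper_width: 0.001
```

```bash
python3 - <<'E'
from h import *
st=state(); print(st['tool_pos'],st['contact_force'])
im=eyes.grab_frame("wrist")[:,:,::-1]; cv2.imwrite("pics/w3.png",im)
E
```

```text
[0.46595154 0.2775362  0.17274496] [0.58295703 0.62961919 0.12005448]
```

View pics/w3.png

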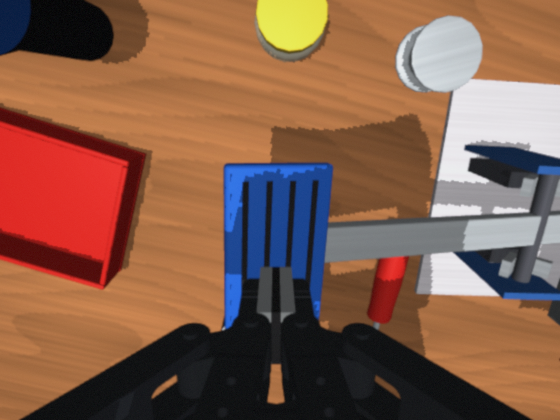

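```bash
python3 - <<'E'
from h import *
st=state(); t=st['tool_pos']
print(proj("wrist",[t,[t[0],t[1],.14]],st))
for uv in [(224,164),(331,164),(322,242)]: print(plane("wrist",uv,.14,st))
E
```

```text
[[274.8259945  284.50986037]
 [274.95926117 253.30627596]]
[0.50617508 0.31308742 0.14      ]
[0.51861547 0.26246668 0.14      ]
[0.4779693 0.2552863 0.14     ]
```

>>> {"api": "apply_moves", "payload": {"commands": [{"linear":[0,0,0.01],"delta_rot":[0,0,0],"fingers":255},{"linear":[0,0,0.02],"delta_rot":[0,0,0],"fingers":255},{"linear":[0,0,0.027],"delta_rot":[0,0,0],"fingers":255},{"linear":[0,0,0.031],"delta_rot":[0,0,0],"fingers":255},{"linear":[0,0,0.034],"delta_rot":[0,0,0],"fingers":255},{"linear":[0,-0.001,0.038],"delta_rot":[0,0,0],"fingers":255},{"linear":[0,-0.002,0.042],"delta_rot":[0,0,0],"fingers":255},{"linear":[0,-0.003,0.046],"delta_rot":[0,0,0],"fingers":255}]}}

```text
time: 5.1
tool_pos: [0.4644, 0.2813, 0.1255]
tool_rot: [-0.0, 0.993, 0.121, 0.001]
contact_force: [-1.8, 0.9, 3.9]
gripper_width: 0.001
```

>>> {"api": "apply_moves", "payload": {"commands": [{"linear":[0,-0.001,0.004],"delta_rot":[0,0,0],"fingers":255},{"linear":[0,-0.002,0.009],"delta_rot":[0,0,0],"fingers":255},{"linear":[0,-0.002,0.014],"delta_rot":[0,0,0],"fingers":255},{"linear":[0,-0.003,0.019],"delta_rot":[0,0,0],"fingers":255},{"linear":[0,-0.003,0.024],"delta_rot":[0,0,0],"fingers":255},{"linear":[0,-0.004,0.028],"delta_rot":[0,0,0],"fingers":255},{"linear":[0,-0.004,0.031],"delta_rot":[0,0,0],"fingers":255},{"linear":[0,-0.004,0.033],"delta_rot":[0,0,0],"fingers":255}]}}

```text
time: 5.9
tool_pos: [0.4632, 0.2847, 0.0921]
tool_rot: [0.0, 0.993, 0.121, 0.0]
contact_force: [-0.5, 3.0, 4.6]
gripper_width: 0.001
```

```bash
python3 - <<'E'
from h import *
st=state(); print(st['tool_pos'],st['contact_force'],st['time'])
for n,(x0,y0,x1,y1) in dict(scene=(300,220,360,265),top=(215,145,275,190)).items():
    im=eyes.grab_frame(n)[:,:,::-1]; cv2.imwrite(f"pics/{n}1.png",im); cv2.imwrite(f"pics/{n}1c.png",cv2.resize(im[y0:y1,x0:x1],None,fx=12,fy=12,interpolation=cv2.INTER_CUBIC))
E
```

```text
[0.46324544 0.2847286  0.09211967] [-0.47676692  3.01170103  4.62058581] 5.9
```

View pics/scene1.png

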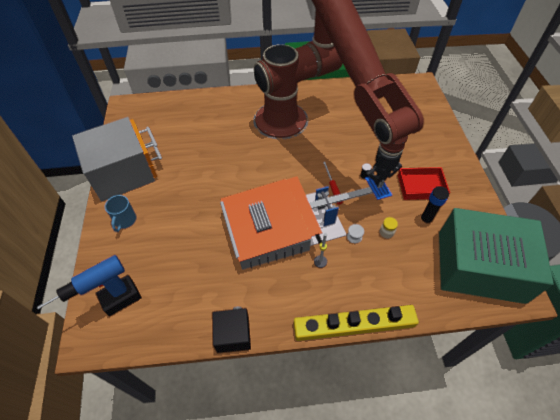

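View pics/scene1c.png

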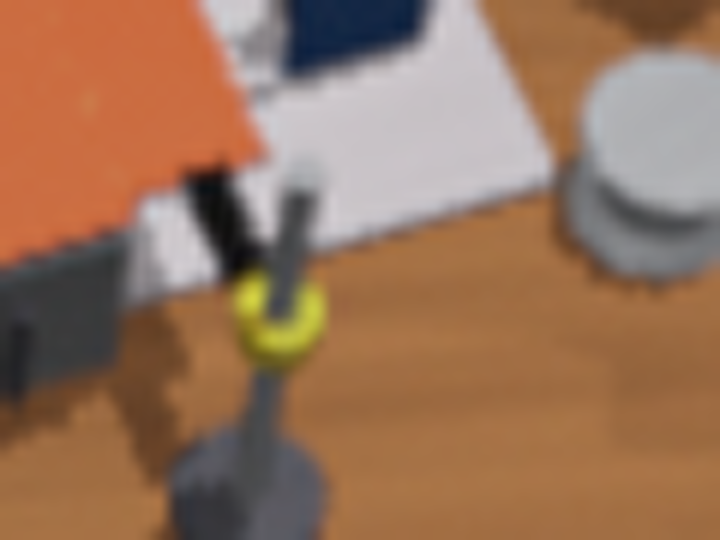

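View pics/top1c.png

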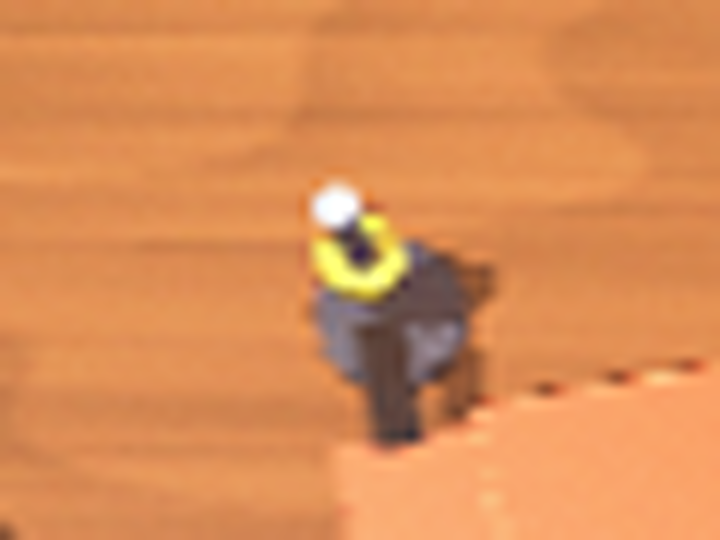

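```bash
python3 - <<'E'
from h import *
for z in (.077,.09,.095,.1,.105): print(z,(proj("scene",[.665,.0488,z])[0]-[300,220])*12+6)
for z in (.094,.098,.101,.105,.108): print("collar",z,(proj("scene",[.6824,.0515,z])[0]-[300,220])*12+6)
im=cv2.imread("pics/scene0.png")[220:265,300:360]; cv2.imwrite("pics/scene0cc.png",cv2.resize(im,None,fx=12,fy=12,interpolation=cv2.INTER_CUBIC))
E
```

```text
0.077 [244.53629879 308.71526416]
0.09 [248.62903058 283.60952079]
0.095 [250.22205264 273.83509415]
0.1 [251.82573007 263.99389059]
0.105 [253.44016811 254.08523595]
collar 0.094 [271.755574   333.52455472]
collar 0.098 [273.10680781 325.76565787]
collar 0.101 [274.1250246  319.91839554]
collar 0.105 [275.48908227 312.08431297]
collar 0.108 [276.51698415 306.18025882]
```

View pics/scene0cc.png

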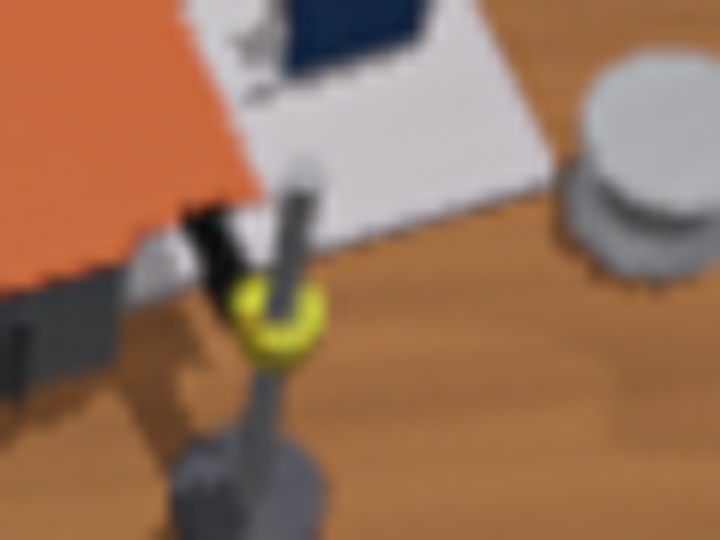

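```bash
python3 - <<'E'
from h import *
a=np.load("w2.npy"); st=dict(tool_pos=a[:3],tool_rot=a[3:])
th=np.linspace(0,6.283,60)
def b(n,z,c,st=None):
    P=[(c[0]+.011*np.cos(t),c[1]+.011*np.sin(t),z+h) for t in th for h in(-.007,.007)]
    q=proj(n,P,st); return q.min(0).round(1),q.max(0).round(1)
def mask(f,box,lo):
    im=cv2.imread(f); x0,y0,x1,y1=box; h=cv2.cvtColor(im,cv2.COLOR_BGR2HSV); m=cv2.inRange(h,lo,(36,255,255)); s=np.zeros_like(m); s[y0:y1,x0:x1]=m[y0:y1,x0:x1]; y,x=np.nonzero(s); return x.min(),y.min(),x.max(),y.max()
print(mask("pics/w2.png",(50,50,105,95),(22,150,50)),mask("pics/scene1.png",(315,235,332,254),(22,110,50)),mask("pics/top1.png",(238,158,254,172),(22,110,50)))
for z in (.096,.099,.102,.105,.108): print(z,b("wrist",z,(.6824,.0515),st),b("scene",z,(.6824,.0515)),b("top",z,(.6824,.0515)))
E
```

```text
(np.int64(64), np.int64(59), np.int64(96), np.int64(89)) (np.int64(320), np.int64(242), np.int64(326), np.int64(250)) (np.int64(241), np.int64(163), np.int64(248), np.int64(169))
0.096 (array([65.8, 58.8]), array([102.5,  89.3])) (array([318.4, 242.7]), array([326. , 251.2])) (array([241.6, 162.5]), array([248.9, 170.1]))
0.099 (array([63.6, 58.5]), array([100.8,  89.2])) (array([318.5, 242.2]), array([326.1, 250.8])) (array([241.5, 162.3]), array([248.8, 169.9]))
0.102 (array([61.4, 58.1]), array([99.1, 89.2])) (array([318.6, 241.7]), array([326.2, 250.3])) (array([241.4, 162.1]), array([248.7, 169.8]))
0.105 (array([59.2, 57.8]), array([97.3, 89.2])) (array([318.7, 241.2]), array([326.3, 249.8])) (array([241.3, 161.9]), array([248.7, 169.6]))
0.108 (array([56.9, 57.5]), array([95.5, 89.2])) (array([318.7, 240.7]), array([326.4, 249.3])) (array([241.2, 161.8]), array([248.6, 169.5]))
```

>>> {"api": "apply_moves", "payload": {"commands": [{"linear":[0,-0.001,0.001],"delta_rot":[0,0,0],"fingers":255},{"linear":[0,-0.001,0.003],"delta_rot":[0,0,0],"fingers":255},{"linear":[0,-0.0015,0.005],"delta_rot":[0,0,0],"fingers":255},{"linear":[0,-0.002,0.007],"delta_rot":[0,0,0],"fingers":255},{"linear":[0,-0.002,0.009],"delta_rot":[0,0,0],"fingers":255},{"linear":[0,-0.002,0.01],"delta_rot":[0,0,0],"fingers":255},{"linear":[0,-0.002,0.01],"delta_rot":[0,0,0],"fingers":255},{"linear":[0,-0.002,0.01],"delta_rot":[0,0,0],"fingers":255}]}}

```text
time: 6.8
tool_pos: [0.4625, 0.2866, 0.0822]
tool_rot: [0.0, 0.993, 0.121, -0.0]
contact_force: [1.3, -3.0, 3.3]
gripper_width: 0.005
```

```bash
python3 - <<'E'
from h import *
st=state(); print(st['tool_pos'],st['contact_force'],st['time'],abs(st['joint_vel']).max())
for n,(x0,y0,x1,y1) in dict(scene=(300,220,360,265)).items():
    im=eyes.grab_frame(n)[:,:,::-1]; cv2.imwrite(f"pics/{n}2.png",im); cv2.imwrite(f"pics/{n}2c.png",cv2.resize(im[y0:y1,x0:x1],None,fx=12,fy=12,interpolation=cv2.INTER_CUBIC))
cv2.imwrite("pics/w4.png",eyes.grab_frame("wrist")[:,:,::-1])
E
```

```text
[0.46253749 0.28660415 0.08216225] [ 1.31690509 -2.97898276  3.25807958] 6.8 0.00629647321885805
```

View pics/scene2c.png

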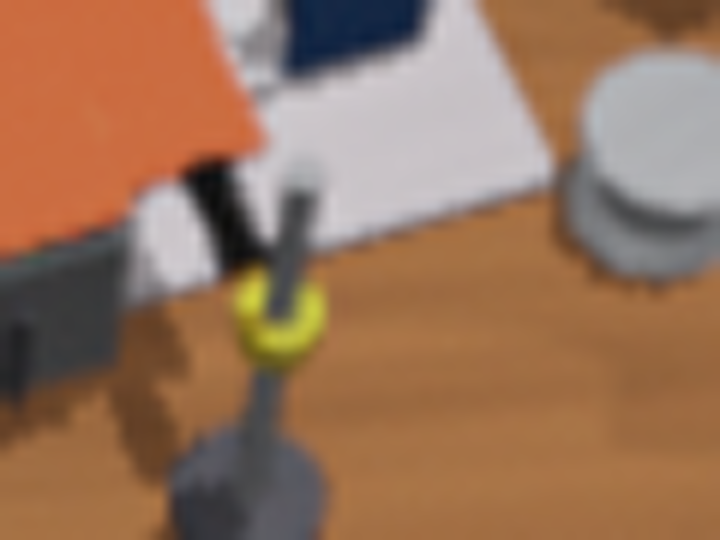

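View pics/w4.png

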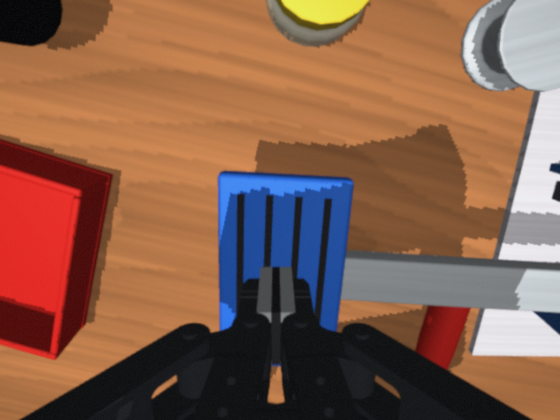

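```bash
python3 - <<'E'
from h import *
E=[]
for f in ("scene0","scene1","scene2"):
    im=cv2.imread(f"pics/{f}.png").astype(float); s=im[:,:,2]-im[:,:,0]
    s=cv2.resize(s[215:265,300:330],None,fx=8,fy=8,interpolation=cv2.INTER_CUBIC)
    b=(cv2.inRange(im.astype(np.uint8),(0,60,170),(90,125,255)))
    # subpixel: sum of orange fraction along columns 315..320 (upper-right slanted region included) 
    frac=np.clip((s-20)/(130),0,1)
    row=[]
    for u in (313,314,318,319):
        col=np.clip((im[215:240,u,2]-im[215:240,u,0]-40)/110,0,1); row.append(round(col.sum(),2))
    print(f,row,b[200:260,300:330].sum()/255)
# dark tip boundary
print([ (proj("scene",[.63,.035,z])[0]).round(2).tolist() for z in (.08,.09,.1,.104)])
# right edge/corner by contour
for f in ("scene0","scene1","scene2"):
    im=cv2.imread(f"pics/{f}.png"); big=cv2.resize(im[200:250,290:335],None,fx=8,fy=8,interpolation=cv2.INTER_CUBIC)
    h=cv2.cvtColor(big,cv2.COLOR_BGR2HSV); m=cv2.inRange(h,(3,150,120),(11,255,255)); 
    c=max(cv2.findContours(m,0,2)[0],key=cv2.contourArea)[:,0]; i=np.argmax(c[:,0]); 
    lo=[c[c[:,0]==k][:,1].max() for k in (40,80,120,140)]
    print(f,c[c[:,0]>=c[i,0]-3].mean(0)/8+[290,200],np.array(lo)/8+200)
E
```

```text
scene0 [np.float64(19.38), np.float64(16.97), np.float64(6.83), np.float64(4.77)] 578.0
scene1 [np.float64(18.55), np.float64(17.68), np.float64(7.68), np.float64(5.78)] 575.0
scene2 [np.float64(17.82), np.float64(17.27), np.float64(7.51), np.float64(5.55)] 575.0
[[313.8, 235.6], [314.01, 233.95], [314.24, 232.28], [314.32, 231.6]]
scene0 [320.703125 235.546875] [246.    244.5   243.    242.375]Traceback (most recent call last):
  File "<stdin>", line 20, in <module>
    return umr_maximum(a, axis, None, out, keepdims, initial, where)
ValueError: zero-size array to reduction operation maximum which has no identity
```

```bash
python3 - <<'E'
from h import *
g={}
for f in ("scene0","scene1","scene2"):
    im=cv2.imread(f"pics/{f}.png").astype(np.float32); d=im[:,:,2]-im[:,:,0]  # R-B
    big=cv2.resize(d[205:250,285:335],None,fx=8,fy=8,interpolation=cv2.INTER_CUBIC)
    sat=cv2.resize(im[205:250,285:335],None,fx=8,fy=8,interpolation=cv2.INTER_CUBIC)
    m=((big>95)&(sat[:,:,0]<95)&(sat[:,:,2]>150)).astype(np.uint8)
    c=max(cv2.findContours(m,0,2)[0],key=cv2.contourArea)
    m[:]=0; cv2.drawContours(m,[c],-1,1,-1)
    i=np.argmax(c[:,0,0]); mx=c[i,0,0]; q=c[c[:,0,0]>=mx-4][:,:] if 0 else c[:,0][c[:,0,0]>=mx-4]
    lo=[]
    for k in (20,50,80):
        ys=np.nonzero(m[:,k])[0]; lo.append(ys.max()/8+205)
    rt=[]
    for y in (210,214,218,222): xs=np.nonzero(m[(y-205)*8])[0]; rt.append(xs.max()/8+285)
    print(f,"corner",q.mean(0)/8+[285,205],"front edge y",lo,"lip edge x",rt)
print([proj("scene",[.6313,.0423,z])[0].round(2).tolist() for z in (.079,.09,.1,.104,.108)])
# front edge pt
E
```

```text
scene0 corner [320.89772727 235.60227273] front edge y [np.float64(247.75), np.float64(246.75), np.float64(245.75)] lip edge x [np.float64(310.375), np.float64(311.5), np.float64(313.75), np.float64(315.0)]
scene1 corner [321.109375 232.109375] front edge y [np.float64(245.75), np.float64(244.75), np.float64(243.5)] lip edge x [np.float64(311.5), np.float64(313.25), np.float64(315.375), np.float64(316.75)]
scene2 corner [321.14772727 231.20454545] front edge y [np.float64(245.375), np.float64(244.125), np.float64(242.75)] lip edge x [np.float64(312.0), np.float64(313.5), np.float64(315.75), np.float64(317.25)]
[[316.12, 235.89], [316.38, 234.08], [316.62, 232.41], [316.71, 231.73], [316.81, 231.05]]
```

>>> {"api": "apply_moves", "payload": {"commands": [{"linear":[0,0.0003,0],"delta_rot":[0,0,0],"fingers":255},{"linear":[0,0.0006,0],"delta_rot":[0,0,0],"fingers":255},{"linear":[0,0.001,0],"delta_rot":[0,0,0],"fingers":255},{"linear":[0,0.001,0],"delta_rot":[0,0,0],"fingers":255},{"linear":[0,0.001,0],"delta_rot":[0,0,0],"fingers":255},{"linear":[0,0.001,0],"delta_rot":[0,0,0],"fingers":255},{"linear":[0,0.001,0],"delta_rot":[0,0,0],"fingers":255},{"linear":[0,0.001,0],"delta_rot":[0,0,0],"fingers":255}]}}

```text
time: 7.7
tool_pos: [0.4628, 0.286, 0.0823]
tool_rot: [-0.0, 0.993, 0.121, -0.0]
contact_force: [-0.5, 3.8, 4.2]
gripper_width: 0.002
```

```bash
python3 - <<'E'
from h import *
st=state(); print(st['tool_pos'],st['contact_force'],st['time'],abs(st['joint_vel']).max())
im=eyes.grab_frame("scene")[:,:,::-1]; cv2.imwrite("pics/scene3.png",im)
print(abs(im.astype(int)-cv2.imread("pics/scene2.png"))[220:260,290:335].mean(), abs(cv2.imread("pics/scene1.png").astype(int)-cv2.imread("pics/scene2.png"))[220:260,290:335].mean())
cv2.imwrite("pics/top3.png",eyes.grab_frame("top")[:,:,::-1])
E
```

```text
[0.46278273 0.28600026 0.08233408] [-0.53490548  3.82535752  4.17075062] 7.7 0.0027755826095728466
0.7588888888888888 2.3596296296296297
```

View pics/top3.png

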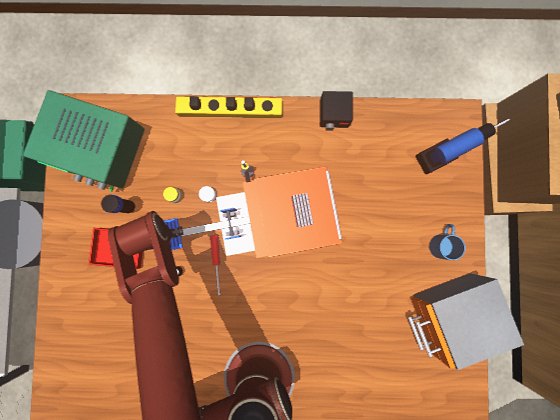

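>>> {"api": "apply_moves", "payload": {"commands": [{"linear":[0,-0.0003,0],"delta_rot":[0,0,0],"fingers":255},{"linear":[0,-0.0005,0],"delta_rot":[0,0,0],"fingers":255},{"linear":[0,-0.0005,0],"delta_rot":[0,0,0],"fingers":255},{"linear":[0,-0.0005,0],"delta_rot":[0,0,0],"fingers":255},{"linear":[0,-0.0005,0],"delta_rot":[0,0,0],"fingers":255},{"linear":[0,-0.0005,0],"delta_rot":[0,0,0],"fingers":255},{"linear":[0,-0.0005,0],"delta_rot":[0,0,0],"fingers":255},{"linear":[0,-0.0005,0],"delta_rot":[0,0,0],"fingers":255}]}}

```text
time: 8.6
tool_pos: [0.4628, 0.286, 0.0823]
tool_rot: [0.0, 0.993, 0.121, 0.0]
contact_force: [-0.7, 0.5, 3.6]
gripper_width: -0.003
```

```bash
python3 - <<'E'
from h import *
from plant import job_done
st=state(); print(st['tool_pos'],st['contact_force'],st['time'])
im=np.ascontiguousarray(eyes.grab_frame("scene")[:,:,::-1]); print(abs(im.astype(int)-cv2.imread("pics/scene2.png"))[220:260,290:335].mean())
if st['contact_force'][2]>2 and abs(st['tool_pos'][2]-.0822)<.002: print(job_done())
E
```

```text
[0.46281492 0.28603592 0.08231759] [-0.67641154  0.51111805  3.59659095] 8.6
0.6824074074074075
the job is handed in; nothing more can be done
None
```

I pressed the middle of the blue pedal with the closed fingertips, from about 140 mm down to 82 mm, and handed the job in at 8.6 s with the pedal still held down. No verdict is reported.

- **Pointer height:** the collar's middle measured about 101–102 mm (wrist and scene views). The pointer is at about 103.5 mm judged from the cover's corner in the scene picture, or about 101 mm from the pedal travel. The two disagree by 2.5 mm, but both are well inside the 7 mm tolerance.
- **Contact:** the last reading was 3.6 N upward on the fingertips with about 0.8 N sideways. The sideways force had reached 3 to 4 N while pressing, so I shifted the tip by under 1 mm before handing in.
- **Steadiness:** the last scene picture showed no visible change around the cover and collar since the final press.
- **Not measured:** I did not measure the pin's distance from its notches, or each bystander's position at the end. In the last top view nothing visible looked moved; the arm hid part of the tray and the can capacitor.

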